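# Make up two practical-class kits from the bench stock

### The arm

A 7-joint arm with a two-finger parallel gripper is mounted at the origin on a cart in front of the work surface, level with it; the furniture and walls round the work are solid. World frame = base frame: x ahead of the robot, y to its left, z up, the work surface at z = 0. Lengths are in m, angles in rad, forces in N, time in s.
With the tool pointing down it reaches from about 0.425 to 0.925 m from the base axis. Payload 6.8 kg.
Tool frame: the origin (TCP) lies at the very end of the fingers, on their centre line; the grasp point (between the pads) lies 19 mm behind it; z points along the fingers, y is the line along which they close (so a half turn about z gives the same grasp; the last joint's range is limited). The gripper opens to 85 mm and grips with 20 to 120 N. Pads are 22 mm wide; open, the fingers measure 114 mm over their backs; the gripper's body (76 mm by 85 mm) begins 54 mm behind the grasp point. The pads swing forward as they close: fully open they stand 13 mm farther back than shut.
Start: joints at [1.14, 0.477, 0.022, 1.555, -0.011, 1.109, -0.083], TCP at [0.214, -0.64, 0.231] pointing down, gripper open.
Joint ranges: [-2.96, 2.96], [-0.34, 2.1], [-1.41, 1.46], [0.24, 2.44], [-1.37, 4.51], [0.17, 1.92], [-2.96, 2.96]. Speed limits (rad/s): [2.39, 2.39, 3.14, 3.14, 3.14, 3.14, 3.14].

### API

Orientations are given as a unit quaternion [w, x, y, z].
In Python, from station import bot gives the robot as it stands. The module is installed in compiled form; this text tells all that it offers.
- The arm moves only by the shell command python3 -m jog 'ROWS' [OPENING] [FORCE]. ROWS is JSON, a list of rows, each a list of 4 numbers: the shift along the tool's x, y, z in cm, then the turn about the tool's z in rad. In form: [[x, y, z, spin], ...]. A call has 1 to 20 rows; each row is the pose to reach, as a shift and turn from the pose commanded when the call began, along the tool's axes at that moment; what a row does not reach only later rows make up. A row lasts 1/12 s, in which the tool goes at most 41.7 mm and 7.16 degrees, less where a joint would pass 70% of its speed; a pose out of reach is approached as far as the arm can. A call with a gripper value outside its range is refused whole. OPENING is the closure, from -1 (fully open) to 1 (shut), set as the call begins (- or left out, the last holds). The fingers move at their own pace and stop on an object; FORCE is the grip in N (left out, the last holds). Time passes only in rows, so rows that repeat a pose let the fingers close. It gives the time, the measured TCP pose, the force, the opening and the grip force at its end, in the units of the state.
- bot.get_obs(): the state, without advancing time (a new reading comes with each control period).
- bot.read_camera(name): name is "side" or "top"; returns a dict with "pixels" (400x640x3 uint8, red, green, blue), "depth" (400x640 float32, m along the optical axis (not along the pixel's ray), 0 where there is no reading), "fovy" (degrees; the focal length in pixels is half the picture's height over the tangent of half this angle, whatever the lens; pixels are square), "cx", "cy" (the principal point, pixels), "distortion" ([k1, k2, p1, p2, k3] as OpenCV has them; the pictures are not rectified), "pose" (4x4, takes a point from camera to world coordinates). Camera axes: x right, y down, z forward; pixel columns grow to the right and rows downward; lengths in m; the calibration is good to about 2 mm. A picture is of the moment at which its call begins.
- bot.hand_in(): hands the job in; it is judged then, once.
The state is a dict: "t": time; "q": joint angles; "joint_vel": joint speeds; "joint_torque": joint torques, N m; "eef_pos": TCP position; "tool_rot": TCP orientation; "contact_force": force on the tool from outside, world axes, zero at the start; "torque": the same for the moment, N m; "gripper_width": opening from 0.0 (shut) to 1.0 (fully open); "grasp_force": force on a finger pad.
Only numpy, scipy, OpenCV 4.12 (cv2) and the standard library are available. Lean on these libraries where they do the work, as an engineer would, in place of code of your own. Each camera call takes 0.05 s, during which the arm holds its last target. There are 200 camera calls.

### The job

Make up the two kits for the practical class from the stock on the bench: the blue tray gets one crucible and the amber dropper bottle, the yellow tray gets the other crucible, the red rubber stopper (in the smaller white-floored pocket) and the blue screw cap (in the larger one). The crucibles go in the black-lined pockets and the bottle in the blue tray's white-floored one; everything must stand upright on its pocket's floor, released. Set the fragile porcelain down gently, without dropping it or pressing it hard, and leave everything else, such as the red pipette bulb, where it is; mind the cable that hangs in front of the pillar.

Things in the scene. Friction and masses are not known exactly. Their poses are not given: they have to be found in the camera images.
- blue_kit_tray: blue kit tray, 101 (x) by 218 (y), fixed to the bench, flat top 16 above it. Origin: centre of its underside, y along its length, z up. Round pockets at x = 0, all 8 deep (floor at z = 8): black-lined one for a crucible, diameter 42, y = -50; white-floored one for the bottle, diameter 58, y = +50. (Behind the trays a fixed cable hangs at x > 700, y -70 to 100, z 150 to 500) (sizes in mm)
- yellow_kit_tray: yellow kit tray, 101 (x) by 218 (y), fixed to the bench, flat top 16 above it. Origin: centre of its underside, y along its length, z up. Round pockets at x = 0, all 8 deep (floor at z = 8): black-lined one for a crucible, diameter 42, y = 0; smaller white-floored one for the stopper, diameter 50, y = -66; larger white-floored one for the cap, diameter 65, y = +66 (sizes in mm)
- crucible_1: white porcelain crucible, a cup 34 tall, outside diameter 41 at the rim (top), 25 at the foot, 30 g; origin at the centre of its underside, z up. Fragile: over 20 N against a tray or a fall of over 10 breaks it. The two crucibles are alike; either may go in either kit (sizes in mm)
- crucible_2: white porcelain crucible, a cup 34 tall, outside diameter 41 at the rim (top), 25 at the foot, 30 g; origin at the centre of its underside, z up. Fragile: over 20 N against a tray or a fall of over 10 breaks it. The two crucibles are alike; either may go in either kit (sizes in mm)
- dropper_bottle: amber glass dropper bottle with a black rubber dropper top, 110 tall, its round body 42 in diameter from the bench up to about 60, 80 to 150 g; origin at the centre of its underside, z up (sizes in mm)
- rubber_stopper: dark red rubber stopper, a solid cone 30 tall, diameter 36 at the top, narrower at the foot, 30 g; origin at the centre of its underside, z up (sizes in mm)
- screw_cap: blue ribbed screw cap for a bottle, 51 in diameter, 25 tall, closed side up, about 20 g; origin at the centre of its underside, z up (sizes in mm)
- pipette_bulb: large red rubber pipette bulb lying on its side, pear-shaped, 54 by 89, 55 tall; belongs to no kit and stays where it stands. Origin at the centre of its underside (sizes in mm)
Not all that is in view belongs to the job. Leave any purple look-alike of the screw_cap alone.

How it is judged:
By the outcome, as a careful person would: the job done as asked, in the order asked, and still so for the second after the job is handed in, with the robot touching nothing.
It also fails if it takes over 128 s, if anything falls off the work surface, if the arm or the gripper's body presses on something with over 40 N, if the wrist force passes 120 N, or if a joint passes its speed limit or range.

## Working session

There is one attempt and no reset: what is moved stays moved. The work goes in short steps, Python scripts to look and compute and a shell command to move; the robot and the scene stay as the last step left them, time stands still between calls to the robot, and variables do not carry over. Pictures are saved under pics/ and viewed, at most 14 in all, crops included, and the job is handed in when it is done.

```bash
mkdir -p pics; cat > h.py <<'E'
import numpy as np, cv2, pickle
from station import bot
def cam(n):
    c=bot.read_camera(n); h=c["pixels"].shape[0]; f=h/2/np.tan(np.radians(c["fovy"])/2)
    c["K"]=np.array([[f,0,c["cx"]],[0,f,c["cy"]],[0,0,1]]); c["D"]=np.array(c["distortion"],float); c["pose"]=np.array(c["pose"]); return c
def rays(c,uv):
    n=cv2.undistortPoints(np.array(uv,float).reshape(-1,1,2),c["K"],c["D"]).reshape(-1,2)
    return np.c_[n,np.ones(len(n))]@c["pose"][:3,:3].T
def onplane(c,uv,z):
    r=rays(c,uv); o=c["pose"][:3,3]; return o+r*((z-o[2])/r[:,2])[:,None]
def cloud(c):
    H,W=c["depth"].shape; v,u=np.mgrid[:H,:W]
    return (c["pose"][:3,3]+rays(c,np.c_[u.ravel(),v.ravel()])*c["depth"].reshape(-1,1)).reshape(H,W,3)
def save(c,name): cv2.imwrite("pics/"+name,c["pixels"][:,:,::-1])
E
python3 - <<'E'
from h import *
for n in("top","side"):
    c=cam(n); save(c,n+"0.png"); pickle.dump(c,open(n+"0.pkl","wb")); print(n,c["pose"].round(3).tolist(),c["fovy"],c["D"])
o=bot.get_obs(); print(o)
E
```

```text
top [[0.047, -0.979, 0.201, 0.208], [-0.999, -0.046, 0.009, -0.022], [0.0, -0.201, -0.98, 1.544], [0.0, 0.0, 0.0, 1.0]] 43.301369714747025 [0.00694344 0.         0.         0.         0.        ]
side [[0.933, -0.16, 0.322, 0.049], [-0.359, -0.477, 0.802, -1.135], [0.025, -0.864, -0.502, 0.771], [0.0, 0.0, 0.0, 1.0]] 43.44185987888186 [-0.15051949  0.          0.          0.          0.        ]
{'t': 0.1, 'q': array([ 1.13988487,  0.4777363 ,  0.02235597,  1.55635276, -0.01150332,
        1.10928989, -0.08309728]), 'joint_vel': array([ 0.00063714, -0.00148623, -0.00067526, -0.00227636,  0.00222923,
        0.00065278, -0.00075192]), 'joint_torque': array([ 4.61562551e-03, -5.97759354e+01,  1.61376983e+00, -2.81953114e+01,
        1.28133874e-02,  4.99482368e-03,  5.69760618e-05]), 'eef_pos': array([ 0.21394654, -0.63963497,  0.23041047]), 'tool_rot': array([-8.05911055e-04,  9.87001252e-01,  1.60710424e-01, -1.94176279e-04]), 'contact_force': array([-1.16607383, -0.83438394, -0.19392852]), 'torque': array([-0.02614264, -0.00015414,  0.00102598]), 'grasp_force': 0.0, 'gripper_width': 0.999058240732329}
```

View pics/top0.png

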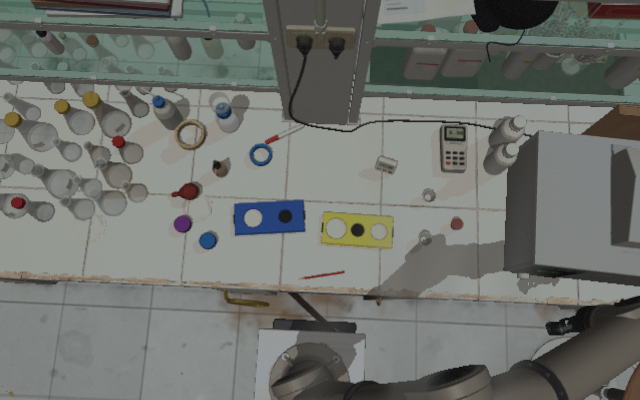

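View pics/side0.png

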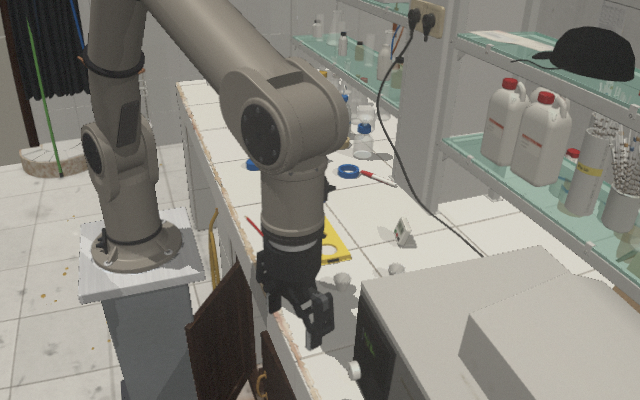

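The top picture shows the blue tray at (270,217) and the yellow tray at (357,230). The crucible candidates are (428,196) and (425,238), and the stopper is at (456,224). The blue cap is at (207,240), with its purple look-alike at (182,224). The bottle is at (220,168) and the bulb at (188,191). In the side picture the arm hides the left part of the bench. I'll confirm these in an enlarged crop and measure them.

```bash
python3 - <<'E'
from h import *
c=pickle.load(open("top0.pkl","rb")); P=cloud(c)
im=c["pixels"][:,:,::-1]
a=cv2.resize(im[140:260,160:320],None,fx=4.9,fy=4.9,interpolation=cv2.INTER_CUBIC)
b=cv2.resize(im[140:260,320:480],None,fx=4.9,fy=4.9,interpolation=cv2.INTER_CUBIC)
s=cv2.resize(im[145:260,160:475],(800,292),interpolation=cv2.INTER_CUBIC)
d=cv2.resize(im[180:250,380:480],(420,294),interpolation=cv2.INTER_CUBIC)
e=cv2.resize(im[150:250,165:245],(235,294),interpolation=cv2.INTER_CUBIC)
o=np.zeros((590,800,3),np.uint8); o[:292]=s; o[294:588,:420]=d; o[294:588,430:665]=e
cv2.imwrite("pics/crop1.png",o)
hsv=cv2.cvtColor(c["pixels"],cv2.COLOR_RGB2HSV)
z=P[:,:,2]
# height blobs
m=((z>0.01)&(z<.2)&(c["depth"]>0)&(P[:,:,0]<.72)&(P[:,:,0]>.35)&(P[:,:,1]>-.5)&(P[:,:,1]<.5)).astype(np.uint8)
n,l,st,ce=cv2.connectedComponentsWithStats(m)
for i in range(1,n):
    if st[i,4]<25: continue
    q=P[l==i]; t=np.percentile(q[:,2],97); k=q[q[:,2]>t-.006]
    print(st[i],"top z %.3f"%t,"topc",((k.min(0)+k.max(0))/2)[:2].round(3),"ext",(k.max(0)-k.min(0))[:2].round(3))
print("bench z",np.median(z[(P[:,:,0]>.45)&(P[:,:,0]<.65)&(abs(P[:,:,1])<.5)]))
E
```

```text
[176 139  28  10 113] top z 0.030 topc [0.707 0.417] ext [0.025 0.075]
[250 143  22  22 189] top z 0.027 topc [0.686 0.189] ext [0.064 0.067]
[440 151  27  22 516] top z 0.039 topc [ 0.689 -0.418] ext [0.059 0.074]
[375 156  23  18 272] top z 0.064 topc [ 0.666 -0.207] ext [0.029 0.058]
[212 160  17  17 200] top z 0.108 topc [0.628 0.311] ext [0.009 0.012]
[172 182  28  18 303] top z 0.055 topc [0.551 0.395] ext [0.038 0.038]
[423 189  13  13  97] top z 0.037 topc [ 0.573 -0.339] ext [0.039 0.039]
[ 234  200   72   34 1764] top z 0.022 topc [0.486 0.15 ] ext [0.112 0.215]
[ 322  212   72   36 1553] top z 0.022 topc [ 0.459 -0.123] ext [0.099 0.215]
[174 215  18  17 228] top z 0.031 topc [0.452 0.413] ext [0.043 0.048]
[451 218  13  12 112] top z 0.035 topc [ 0.49  -0.426] ext [0.032 0.034]
[199 232  18  17 231] top z 0.031 topc [0.405 0.33 ] ext [0.045 0.045]
[419 232  13  13  95] top z 0.040 topc [ 0.439 -0.327] ext [0.037 0.037]
bench z 0.001752168462854975
```

View pics/crop1.png

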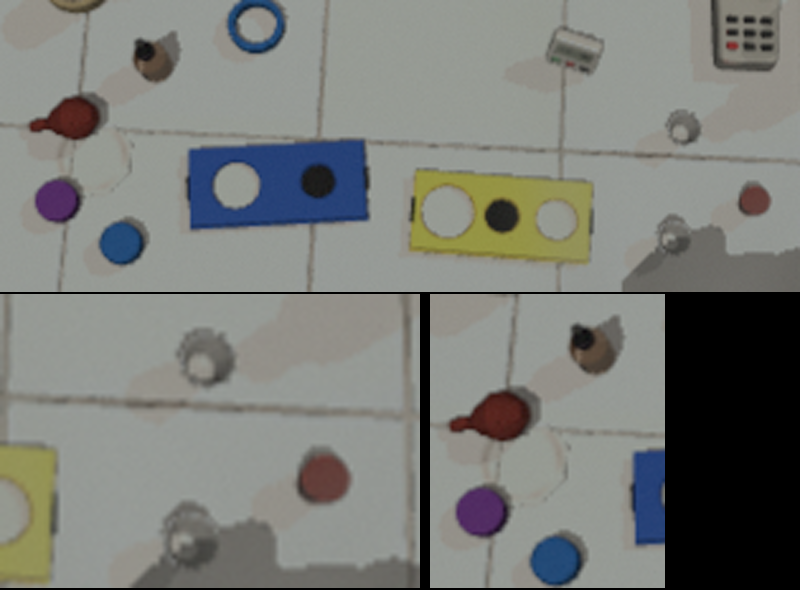

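The crop confirms the choices. The target cap is the blue one at (207,240), because the one at (182,224) is purple. The stopper is the matte red disc at (456,224), while the bulb at (188,191) is pear-shaped. The crucibles are the two white cups at (428,196) and (425,238). The amber bottle with the black top is at (220,168). Next I'll measure the pockets, the object edges and the grey box beside the arm.

```bash
python3 - <<'E'
from h import *
c=pickle.load(open("top0.pkl","rb")); P=cloud(c); z=P[:,:,2]
hsv=cv2.cvtColor(c["pixels"],cv2.COLOR_RGB2HSV)
def big(m,k=1):
    cs,_=cv2.findContours(m.astype(np.uint8),cv2.RETR_CCOMP,cv2.CHAIN_APPROX_NONE); return sorted(cs,key=cv2.contourArea)[::-1][:k]
def roi(m,u0,v0,u1,v1):
    o=np.zeros_like(m); o[v0:v1,u0:u1]=m[v0:v1,u0:u1]; return o
H,S,V=[hsv[:,:,i].astype(int) for i in range(3)]
blue=(H>105)&(H<125)&(S>130); yel=(H>20)&(H<35)&(S>80)
for nm,m,r in(("blue",blue,(225,190,312,245)),("yellow",yel,(314,205,402,256))):
    mm=roi(m,*r); t=big(mm)[0]; w=onplane(c,t.reshape(-1,2),.016)[:,:2]*1000
    R=cv2.minAreaRect(w.astype(np.float32)); print(nm,R)
    hs,hi=cv2.findContours(mm.astype(np.uint8),cv2.RETR_CCOMP,cv2.CHAIN_APPROX_NONE)
    for k,h in enumerate(hs):
        if hi[0][k][3]>=0 and cv2.contourArea(h)>40:
            w=onplane(c,h.reshape(-1,2),.016)[:,:2]*1000; e=cv2.fitEllipse(w.astype(np.float32)); print("  pocket",np.round(e[0],1),np.round(e[1],1))
cap=roi(blue,190,225,222,255); red=roi(((H<10)|(H>170))&(S>60),445,212,470,236)
for nm,m,zz in(("cap",cap,.025),("stopper",red,.030)):
    w=onplane(c,big(m)[0].reshape(-1,2),zz)[:,:2]*1000; print(nm,cv2.fitEllipse(w.astype(np.float32)))
b=(P[:,:,1]<-.45)&(P[:,:,1]>-.9)&(z>.1)&(z<.5); b[:, :480]=0; b[290:]=0
q=P[b]; print("box",np.percentile(q,[2,50,98],0).round(3)); t=q[q[:,2]>.15]; print(t.min(0),t.max(0))
for u in(510,520,540): print(u,[(v,P[v,u].round(2).tolist()) for v in(200,260,270,280,285)])
E
```

```text
blue ((484.044189453125, 150.30421447753906), (97.02645111083984, 213.8798370361328), 5.734692573547363)
  pocket [490.3 100.9] [41.7 42. ]
  pocket [480.4 199.9] [62.3 63.8]
yellow ((457.5647277832031, -122.53548431396484), (214.88153076171875, 100.0316390991211), 88.5826187133789)
  pocket [ 456.2 -189.6] [52.5 53.4]
  pocket [ 458.  -123.3] [38.5 39.6]
  pocket [460.2 -57.8] [66.2 68.1]
cap ((402.5188293457031, 330.46014404296875), (45.43558883666992, 46.98526382446289), 154.23681640625)
stopper ((489.4398498535156, -424.58856201171875), (31.097797393798828, 33.56638717651367), 19.665481567382812)
box [[ 0.344 -0.855  0.116]
 [ 0.625 -0.679  0.239]
 [ 0.913 -0.479  0.372]]
[ 0.33207429 -0.89983592  0.15000279] [ 0.9534109  -0.45001244  0.49996809]
510 [(200, [0.57, -0.58, 0.04]), (260, [0.38, -0.57, 0.06]), (270, [0.35, -0.58, 0.05]), (280, [0.33, -0.59, -0.0]), (285, [0.31, -0.59, -0.0])]
520 [(200, [0.55, -0.58, 0.12]), (260, [0.37, -0.57, 0.14]), (270, [0.35, -0.58, 0.11]), (280, [0.33, -0.62, -0.0]), (285, [0.31, -0.62, 0.0])]
540 [(200, [0.52, -0.59, 0.24]), (260, [0.37, -0.59, 0.23]), (270, [0.35, -0.62, 0.16]), (280, [0.33, -0.68, 0.0]), (285, [0.32, -0.68, -0.0])]
```

```bash
python3 -m jog '[[0,0,-4,0],[0,0,-8,0],[0,0,-12,0],[3,-2,-12,-0.12],[6,-4.2,-12,-0.25],[9,-6.3,-12,-0.37],[12,-8.4,-12,-0.5],[15,-10.5,-12,-0.62],[18,-12.5,-12,-0.75],[21,-14.6,-12,-0.87],[24,-16.7,-12,-1],[27,-18.8,-12,-1.12],[30,-20.9,-12,-1.25],[31.7,-22.1,-12,-1.25],[31.7,-22.1,-12,-1.25],[31.7,-22.1,-12,-1.25]]' -1 20
python3 - <<'E'
from h import *
for n in("top","side"):
    c=cam(n); save(c,n+"1.png"); pickle.dump(c,open(n+"1.pkl","wb"))
o=bot.get_obs(); print(o["q"].round(2),o["tool_rot"].round(4))
c=pickle.load(open("side1.pkl","rb"))
pts={"cr1":(.573,-.339,.034),"cr2":(.437,-.327,.034),"stop":(.489,-.425,.03),"cap":(.4025,.33,.025),"bottle":(.628,.311,.11),"blueC":(.490,.101,.016),"blueB":(.48,.2,.016),"yC":(.458,-.123,.016),"yS":(.456,-.19,.016),"yCap":(.46,-.058,.016)}
im=c["pixels"][:,:,::-1].copy()
for k,p in pts.items():
    T=np.linalg.inv(c["pose"]); r=cv2.Rodrigues(T[:3,:3])[0]
    uv=cv2.projectPoints(np.array([p]),r,T[:3,3],c["K"],c["D"])[0].ravel(); print(k,uv.round(1))
    cv2.drawMarker(im,tuple(int(x) for x in uv.round()),(0,255,0),cv2.MARKER_CROSS,5,1)
cv2.imwrite("pics/s1.png",cv2.resize(im[100:360,180:580],(800,520)))
E
```

```text
t: 1.43
eef_pos: [0.4452, -0.3288, 0.351]
tool_rot: [-0.0, 0.705, 0.709, -0.0]
contact_force: [-0.2, -1.0, 0.3]
gripper_width: 0.998
grasp_force: 0.0
[ 0.82  0.21 -0.35  1.67  0.07  1.28  0.46] [-3.000e-04  7.071e-01  7.071e-01 -4.000e-04]
cr1 [396.  267.6]
cr2 [341.2 277. ]
stop [380.8 300.3]
cap [253.2 161. ]
bottle [319.2 131.3]
blueC [300.9 191.7]
blueB [287.5 177.4]
yC [317.6 233.8]
yS [326.4 248.2]
yCap [309.8 220.9]
```

View pics/s1.png

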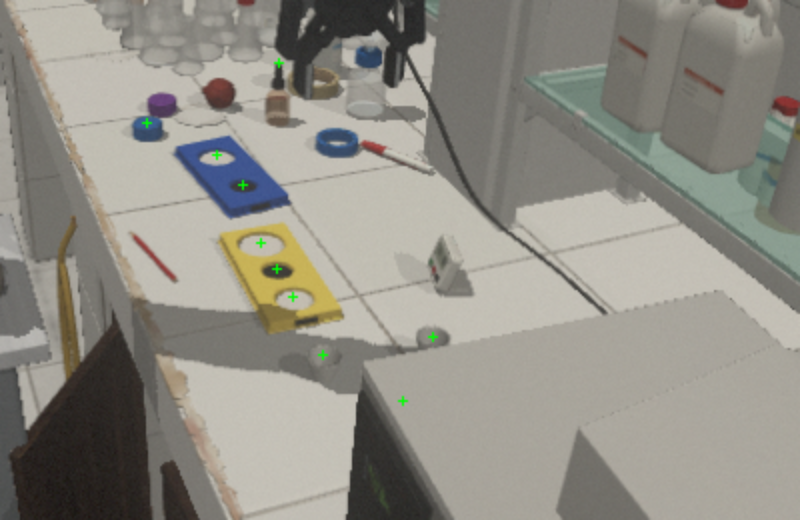

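The side view (crop) puts each predicted point on its object: cap (147,124), bottle top (279,63), pockets at (217,155), (243,185), (261,243), (277,269) and (293,297), and crucibles (323,355) and (432,337). The box hides the stopper. I'll check the heights and centres by triangulating between the two views.

```bash
python3 - <<'E'
from h import *
t=pickle.load(open("top0.pkl","rb")); s=pickle.load(open("side1.pkl","rb"))
hs=cv2.cvtColor(s["pixels"],cv2.COLOR_RGB2HSV).astype(int)
def tri(a,b):
    r1,r2=rays(t,[a])[0],rays(s,[b])[0]; o1,o2=t["pose"][:3,3],s["pose"][:3,3]
    k=np.linalg.lstsq(np.c_[r1,-r2],o2-o1,rcond=None)[0]; p,q=o1+k[0]*r1,o2+k[1]*r2; return ((p+q)/2).round(4),"gap %.4f"%np.linalg.norm(p-q)
def holes(c,lo,hi,smin,r):
    h=cv2.cvtColor(c["pixels"],cv2.COLOR_RGB2HSV); m=cv2.inRange(h,(lo,smin,0),(hi,255,255)); o=np.zeros_like(m); u0,v0,u1,v1=r; o[v0:v1,u0:u1]=m[v0:v1,u0:u1]
    cs,hi_=cv2.findContours(o,cv2.RETR_CCOMP,cv2.CHAIN_APPROX_NONE)
    return [cv2.fitEllipse(x)[0] for x,k in zip(cs,hi_[0]) if k[3]>=0 and cv2.contourArea(x)>30]
for a in((105,125,130,(225,190,312,245),(262,165,328,212)),(20,35,80,(314,205,402,256),(284,205,356,270))):
    A=sorted(holes(t,*a[:3],a[3])); B=sorted(holes(s,*a[:3],a[4]))
    print(len(A),len(B))
    for x,y in zip(A,B): print(np.round(x,1),np.round(y,1),tri(x,y))
# crucibles, cap, bottle: depth of side and top clouds
for n,c in(("top",t),("side",s)):
    P=cloud(c)
    for k,p,zt in(("cr1",(.573,-.339),.034),("cr2",(.437,-.327),.034),("cap",(.4025,.33),.025),("bottle",(.628,.311),.11),("stopper",(.489,-.425),.03),("bottlebody",(.628,.311),.05)):
        d=np.hypot(P[:,:,0]-p[0],P[:,:,1]-p[1]); lo=.012 if k!="bottlebody" else .02
        hi=.3 if k!="bottlebody" else .062
        m=(d<.045)&(P[:,:,2]>lo)&(P[:,:,2]<hi)
        if m.sum()<10: print(n,k,m.sum()); continue
        q=P[m]; z=np.percentile(q[:,2],96); top=q[q[:,2]>z-.006] if k!="bottlebody" else q
        print(n,k,m.sum(),"z %.3f"%z,"c",((top.min(0)+top.max(0))/2).round(4)[:2],"ext",(top.max(0)-top.min(0)).round(3)[:2])
E
```

```text
2 2
[252.6 217.7] [287.8 178.2] (array([0.4808, 0.2   , 0.0132]), 'gap 0.0000')
[284.8 216. ] [301.  192.5] (array([0.4906, 0.1011, 0.0132]), 'gap 0.0003')
3 4
[335.8 228. ] [310.2 222.3] (array([ 0.4611, -0.058 ,  0.0111]), 'gap 0.0005')
[357.1 229.7] [318.3 235.4] (array([ 0.4592, -0.1238,  0.011 ]), 'gap 0.0010')
[378.7 231.3] [326.9 249.7] (array([ 0.4571, -0.1901,  0.0111]), 'gap 0.0006')
top cr1 90 z 0.036 c [ 0.5734 -0.339 ] ext [0.039 0.039]
top cr2 86 z 0.039 c [ 0.4392 -0.3272] ext [0.037 0.037]
top cap 227 z 0.031 c [0.4048 0.3303] ext [0.045 0.045]
top bottle 198 z 0.108 c [0.6287 0.3111] ext [0.011 0.012]
top stopper 110 z 0.035 c [ 0.4904 -0.426 ] ext [0.032 0.034]
top bottlebody 127 z 0.059 c [0.6268 0.3108] ext [0.04  0.043]
side cr1 165 z 0.036 c [ 0.5722 -0.3402] ext [0.04  0.042]
side cr2 220 z 0.035 c [ 0.4372 -0.3298] ext [0.042 0.042]
side cap 119 z 0.028 c [0.4021 0.3289] ext [0.046 0.055]
side bottle 244 z 0.100 c [0.6246 0.3078] ext [0.018 0.02 ]
side stopper 0
side bottlebody 148 z 0.059 c [0.6244 0.3012] ext [0.042 0.038]
```

```bash
python3 -m jog '[[0.1,-0.7,-0.1,0],[0.1,-0.7,4,0],[0.1,-0.7,8,0],[0.1,-0.7,12,0],[0.1,-0.7,16,0],[0.1,-0.7,20,0],[0.1,-0.7,24,0],[0.1,-0.7,27,0],[0.1,-0.7,30,0],[0.1,-0.7,32,0],[0.1,-0.7,33.3,0],[0.1,-0.7,34.2,0],[0.1,-0.7,34.2,0],[0.1,-0.7,34.2,0]]' -1 25; python3 -m jog '[[0,0,0,0],[0,0,0,0],[0,0,0,0],[0,0,0,0],[0,0,0,0],[0,0,0,0],[0,0,0,0],[0,0,0,0],[0,0,0,0],[0,0,0,0]]' 1 25
```

```text
t: 2.7
eef_pos: [0.4378, -0.3297, 0.0099]
tool_rot: [0.0, 0.707, 0.708, -0.0]
contact_force: [-0.5, -0.1, 0.4]
gripper_width: 1.001
grasp_force: 0.0
t: 3.53
eef_pos: [0.4382, -0.3295, 0.0103]
tool_rot: [0.001, 0.706, 0.708, 0.0]
contact_force: [-0.9, 0.6, 5.5]
gripper_width: 0.448
grasp_force: 24.5
```

```bash
python3 -m jog '[[0,0,-0.5,0],[0,0,-1.5,0],[0,0,-4,0],[0,0,-7,0],[0,0,-10,0],[0,0,-10,0]]' ; python3 - <<'E'
from h import *
c=cam("side"); im=c["pixels"][:,:,::-1]; T=np.linalg.inv(c["pose"]); o=bot.get_obs()
uv=cv2.projectPoints(o["eef_pos"].reshape(1,3),cv2.Rodrigues(T[:3,:3])[0],T[:3,3],c["K"],c["D"])[0].ravel(); u,v=uv.astype(int); print(uv)
cv2.imwrite("pics/g1.png",cv2.resize(im[v-50:v+30,u-50:u+50],(700,560),interpolation=cv2.INTER_CUBIC))
E
```

```text
t: 4.03
eef_pos: [0.4409, -0.3308, 0.1156]
tool_rot: [0.005, 0.706, 0.708, 0.001]
contact_force: [0.7, -0.4, 0.1]
gripper_width: 0.449
grasp_force: 25.3
[344.79459109 249.6930489 ]
```

View pics/g1.png

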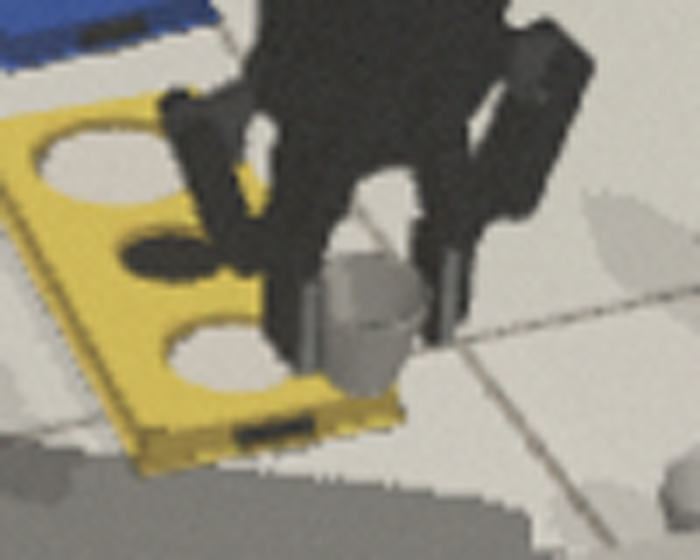

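The crucible at (365,320) in the crop is held level by the rim, with its foot clear below the fingertips. It goes to the blue tray's black pocket.

```bash
python3 -m jog '[[2,0.2,0,0],[5,0.6,0,0],[8.5,1,0,0],[12,1.5,0,0],[15.5,1.9,0,0],[19,2.3,0,0],[22.5,2.7,0,0],[26,3.2,0,0],[29.5,3.6,0,0],[33,4,0,0],[36.5,4.5,0,0],[39.5,4.8,0,0],[41.5,5.1,0,0],[42.5,5.2,0,0],[43,5.2,0,0],[43,5.2,2,0],[43,5.2,4,0],[43,5.2,5,0],[43,5.2,5,0],[43,5.2,5,0]]'; python3 -m jog '[[0,0,0,0],[0,0,0,0],[0,0,0,0]]'
```

```text
t: 5.75
eef_pos: [0.4883, 0.0999, 0.059]
tool_rot: [-0.0, 0.707, 0.707, -0.001]
contact_force: [0.4, 0.3, 0.1]
gripper_width: 0.449
grasp_force: 25.3
t: 6.0
eef_pos: [0.4895, 0.101, 0.0602]
tool_rot: [0.0, 0.707, 0.708, 0.001]
contact_force: [-0.1, -0.7, 0.2]
gripper_width: 0.451
grasp_force: 25.3
```

```bash
python3 -m jog '[[0,0.1,1,0],[0,0.1,2,0],[0,0.1,2.8,0],[0,0.1,3.4,0],[0,0.1,3.8,0],[0,0.1,4,0],[0,0.1,4,0],[0,0.1,4,0]]'; python3 -m jog '[[0,0,0.03,0],[0,0,0.06,0],[0,0,0.1,0],[0,0,0.1,0],[0,0,0.1,0]]'
```

```text
t: 6.67
eef_pos: [0.4899, 0.1012, 0.0193]
tool_rot: [0.0, 0.706, 0.708, 0.0]
contact_force: [0.6, 0.3, 0.9]
gripper_width: 0.455
grasp_force: 25.3
t: 7.08
eef_pos: [0.4899, 0.1011, 0.0184]
tool_rot: [0.0, 0.706, 0.708, 0.0]
contact_force: [-0.1, -0.5, -0.3]
gripper_width: 0.453
grasp_force: 25.3
```

```bash
python3 -m jog '[[0,0,0.03,0],[0,0,0.05,0],[0,0,0.05,0],[0,0,0.05,0]]';python3 -m jog '[[0,0,0.03,0],[0,0,0.05,0],[0,0,0.05,0],[0,0,0.05,0]]'
```

```text
t: 7.42
eef_pos: [0.4899, 0.1011, 0.0182]
tool_rot: [0.0, 0.706, 0.708, 0.0]
contact_force: [-0.7, 0.2, 5.8]
gripper_width: 0.451
grasp_force: 25.5
t: 7.75
eef_pos: [0.49, 0.1012, 0.0182]
tool_rot: [0.0, 0.706, 0.708, 0.0]
contact_force: [-3.5, -1.4, 12.1]
gripper_width: 0.453
grasp_force: 25.8
```

```bash
python3 -m jog '[[0,0,-0.03,0],[0,0,-0.06,0],[0,0,-0.06,0]]'; python3 -m jog '[[0,0,0,0],[0,0,0,0],[0,0,0,0],[0,0,0,0],[0,0,0,0],[0,0,0,0]]' -1; python3 -m jog '[[0,0,-1,0],[0,0,-3,0],[0,0,-6,0],[0,0,-9.5,0],[0,0,-13,0],[0,0,-13,0],[0,0,-13,0]]'
```

```text
t: 8.0
eef_pos: [0.4899, 0.1012, 0.0182]
tool_rot: [0.0, 0.706, 0.708, 0.0]
contact_force: [-2.0, -0.0, 5.8]
gripper_width: 0.448
grasp_force: 25.6
t: 8.5
eef_pos: [0.4898, 0.101, 0.0178]
tool_rot: [-0.0, 0.706, 0.708, -0.0]
contact_force: [-0.3, 0.1, -0.0]
gripper_width: 0.997
grasp_force: 0.0
t: 9.08
eef_pos: [0.4914, 0.1015, 0.1506]
tool_rot: [0.002, 0.706, 0.708, 0.002]
contact_force: [-0.4, 0.9, -1.1]
gripper_width: 1.003
grasp_force: 0.0
```

```bash
python3 -m jog '[[2,1.3,0,0],[5,3.2,0,0],[8,5.2,0,0],[11,7.2,0,0],[14,9.1,0,0],[17,11.1,0,0],[19.5,12.7,0,0],[20.6,13.4,0,0],[21,13.7,0,0],[21,13.7,0,0],[21,13.7,0,0],[21,13.7,0,0],[21,13.7,2,0],[21,13.7,5,0],[21,13.7,8,0],[21,13.7,9.6,0],[21,13.7,10.3,0],[21,13.7,10.3,0],[21,13.7,10.3,0]]'; python3 -m jog '[[0,0,0,0],[0,0,0,0],[0,0,0,0]]'
```

```text
t: 10.67
eef_pos: [0.6269, 0.3114, 0.046]
tool_rot: [0.0, 0.707, 0.708, 0.001]
contact_force: [0.4, 0.8, 0.4]
gripper_width: 0.997
grasp_force: 0.0
t: 10.92
eef_pos: [0.6272, 0.3119, 0.0464]
tool_rot: [0.0, 0.706, 0.708, 0.001]
contact_force: [0.1, 0.0, -0.2]
gripper_width: 1.002
grasp_force: 0.0
```

Lower another 4 mm, then grip the glass with 35 N.

```bash
python3 -m jog '[[0,0,0.2,0],[0,0,0.4,0],[0,0,0.4,0],[0,0,0.4,0]]';  python3 -m jog '[[0,0,0,0],[0,0,0,0],[0,0,0,0],[0,0,0,0],[0,0,0,0],[0,0,0,0],[0,0,0,0],[0,0,0,0],[0,0,0,0],[0,0,0,0]]' 1 35; python3 -m jog '[[0,0,-0.5,0],[0,0,-1.5,0],[0,0,-3,0],[0,0,-5,0],[0,0,-7,0],[0,0,-7,0],[0,0,-7,0]]'
python3 - <<'E'
from h import *
c=cam("side"); im=c["pixels"][:,:,::-1]; T=np.linalg.inv(c["pose"]); o=bot.get_obs()
uv=cv2.projectPoints(o["eef_pos"].reshape(1,3),cv2.Rodrigues(T[:3,:3])[0],T[:3,3],c["K"],c["D"])[0].ravel(); u,v=uv.astype(int); print(uv)
cv2.imwrite("pics/g2.png",cv2.resize(im[v-40:v+120,u-100:u+100],(750,600),interpolation=cv2.INTER_CUBIC))
E
```

```text
t: 11.25
eef_pos: [0.6262, 0.3112, 0.0407]
tool_rot: [-0.0, 0.706, 0.708, -0.0]
contact_force: [0.1, -0.3, -0.4]
gripper_width: 1.0
grasp_force: 0.0
t: 12.08
eef_pos: [0.6266, 0.3115, 0.0412]
tool_rot: [0.0, 0.706, 0.708, 0.0]
contact_force: [1.0, 0.1, 4.1]
gripper_width: 0.457
grasp_force: 35.3
t: 12.67
eef_pos: [0.6274, 0.312, 0.1133]
tool_rot: [0.001, 0.706, 0.708, 0.002]
contact_force: [-0.3, -0.6, -1.5]
gripper_width: 0.456
grasp_force: 35.4
[318.75386497 130.81542525]
```

View pics/g2.png

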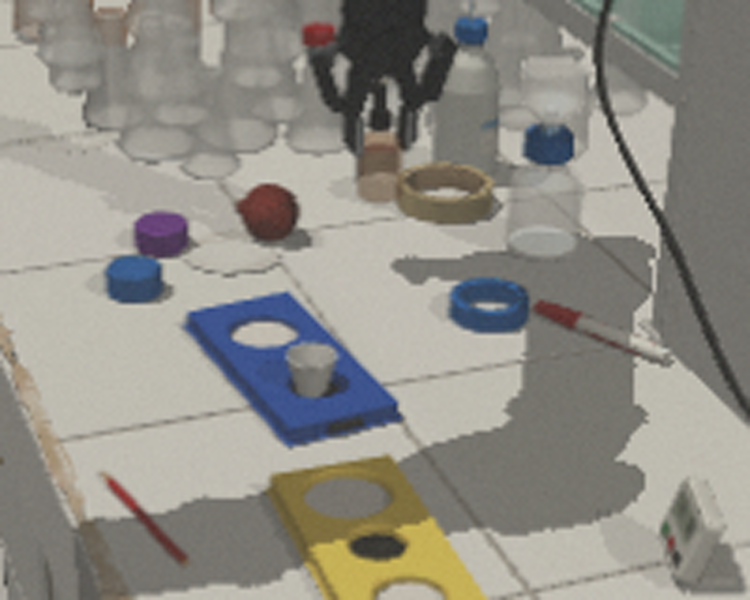

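The bottle hangs upright at (378,165) and the crucible stands upright in the blue tray's pocket at (312,375). The bottle goes to its pocket next.

```bash
python3 -m jog '[[-1,-1.3,0,0],[-2.8,-3.7,0,0],[-4.8,-6.3,0,0],[-6.8,-8.9,0,0],[-8.6,-11.3,0,0],[-10.1,-13.3,0,0],[-10.9,-14.3,0,0],[-11.15,-14.65,0,0],[-11.15,-14.65,0,0],[-11.15,-14.65,0,0],[-11.15,-14.65,1.5,0],[-11.15,-14.65,3,0],[-11.15,-14.65,4.5,0],[-11.15,-14.65,5.5,0],[-11.15,-14.65,6,0],[-11.15,-14.65,6,0],[-11.15,-14.65,6,0]]'; python3 -m jog '[[0,0,0.05,0],[0,0,0.1,0],[0,0,0.1,0],[0,0,0.1,0]]';python3 -m jog '[[0,0,0.05,0],[0,0,0.1,0],[0,0,0.1,0],[0,0,0.1,0]]'
```

```text
t: 14.13
eef_pos: [0.4805, 0.2001, 0.051]
tool_rot: [-0.0, 0.706, 0.708, 0.0]
contact_force: [-0.2, 1.0, -0.5]
gripper_width: 0.457
grasp_force: 35.5
t: 14.47
eef_pos: [0.4803, 0.1996, 0.0503]
tool_rot: [0.0, 0.706, 0.708, 0.0]
contact_force: [0.6, -0.5, -0.4]
gripper_width: 0.453
grasp_force: 35.5
t: 14.8
eef_pos: [0.4803, 0.1996, 0.0491]
tool_rot: [0.0, 0.706, 0.708, 0.0]
contact_force: [0.5, -0.1, 2.9]
gripper_width: 0.459
grasp_force: 35.8
```

```bash
python3 -m jog '[[0,0,0,0],[0,0,0,0],[0,0,0,0],[0,0,0,0],[0,0,0,0],[0,0,0,0]]' -1; python3 -m jog '[[0,0,-1,0],[0,0,-3,0],[0,0,-6,0],[0,0,-9.5,0],[0,0,-13,0],[0,0,-13,0],[0,0,-13,0]]'
```

```text
t: 15.3
eef_pos: [0.4801, 0.1995, 0.0489]
tool_rot: [-0.0, 0.706, 0.708, -0.0]
contact_force: [-0.5, -0.1, 0.4]
gripper_width: 0.997
grasp_force: 0.0
t: 15.88
eef_pos: [0.4815, 0.2003, 0.1817]
tool_rot: [0.001, 0.706, 0.708, 0.002]
contact_force: [-0.8, 0.5, -0.6]
gripper_width: 0.995
grasp_force: 0.0
```

```bash
python3 -m jog '[[1.5,-0.9,0,0],[4,-2.4,0,0],[7,-4.1,0,0],[10,-5.9,0,0],[12,-7.1,0,0],[13,-7.7,0,0],[13,-7.7,0,0],[13,-7.7,0,0],[13,-7.7,3,0],[13,-7.7,6.5,0],[13,-7.7,10,0],[13,-7.7,13,0],[13,-7.7,15.5,0],[13,-7.7,16.7,0],[13,-7.7,17,0],[13,-7.7,17,0],[13,-7.7,17,0]]'; python3 -m jog '[[0,0,0,0],[0,0,0,0],[0,0,0,0],[0,0,0,0],[0,0,0,0],[0,0,0,0],[0,0,0,0],[0,0,0,0],[0,0,0,0],[0,0,0,0]]' 1 20; python3 -m jog '[[0,0,-0.5,0],[0,0,-1.5,0],[0,0,-4,0],[0,0,-7.5,0],[0,0,-10,0],[0,0,-10,0],[0,0,-10,0]]'
```

```text
t: 17.3
eef_pos: [0.404, 0.3295, 0.01]
tool_rot: [0.0, 0.707, 0.707, 0.001]
contact_force: [0.4, -0.1, 0.4]
gripper_width: 1.004
grasp_force: 0.0
t: 18.13
eef_pos: [0.4036, 0.3299, 0.01]
tool_rot: [0.0, 0.706, 0.708, 0.001]
contact_force: [-0.8, -1.4, 7.1]
gripper_width: 0.577
grasp_force: 19.6
t: 18.72
eef_pos: [0.4038, 0.3301, 0.111]
tool_rot: [0.0, 0.707, 0.708, 0.002]
contact_force: [-0.2, -0.7, -0.5]
gripper_width: 0.576
grasp_force: 21.0
```

```bash
python3 -m jog '[[0,0,-3,0],[0,0,-6.5,0],[0,0,-10,0],[-3,0.4,-10,0],[-6.5,0.9,-10,0],[-10,1.5,-10,0],[-13.5,2,-10,0],[-17,2.5,-10,0],[-20.5,3,-10,0],[-24,3.5,-10,0],[-27.5,4,-10,0],[-31,4.5,-10,0],[-34.5,5,-10,0],[-37,5.5,-10,0],[-38.5,5.7,-10,0],[-38.8,5.7,-10,0],[-38.8,5.7,-10,0],[-38.8,5.7,-10,0]]'; python3 -m jog '[[0,0,3,0],[0,0,6.5,0],[0,0,10,0],[0,0,13.5,0],[0,0,16,0],[0,0,18,0],[0,0,18.8,0],[0,0,18.8,0],[0,0,18.8,0]]'; python3 -m jog '[[0,0,0.05,0],[0,0,0.1,0],[0,0,0.1,0],[0,0,0.1,0]]'
```

```text
t: 20.22
eef_pos: [0.46, -0.0574, 0.2083]
tool_rot: [-0.001, 0.706, 0.708, -0.0]
contact_force: [1.0, 0.0, -0.9]
gripper_width: 0.574
grasp_force: 21.2
t: 20.97
eef_pos: [0.4609, -0.0574, 0.0213]
tool_rot: [-0.0, 0.706, 0.708, 0.0]
contact_force: [-0.3, -0.0, 0.2]
gripper_width: 0.579
grasp_force: 21.4
t: 21.3
eef_pos: [0.4611, -0.0586, 0.0206]
tool_rot: [0.001, 0.706, 0.708, 0.0]
contact_force: [0.2, -0.2, 0.6]
gripper_width: 0.575
grasp_force: 21.4
```

```bash
python3 -m jog '[[0,0,0.05,0],[0,0,0.1,0],[0,0,0.1,0],[0,0,0.1,0]]'; python3 -m jog '[[0,0,0.05,0],[0,0,0.1,0],[0,0,0.1,0],[0,0,0.1,0]]'; python3 -m jog '[[0,0,0,0],[0,0,0,0],[0,0,0,0],[0,0,0,0],[0,0,0,0],[0,0,0,0]]' -1; python3 -m jog '[[0,0,-1,0],[0,0,-3,0],[0,0,-6,0],[0,0,-9.5,0],[0,0,-13,0],[0,0,-13,0],[0,0,-13,0]]'
```

```text
t: 21.63
eef_pos: [0.4606, -0.0585, 0.0189]
tool_rot: [-0.0, 0.706, 0.708, -0.0]
contact_force: [-0.8, -0.2, -0.1]
gripper_width: 0.578
grasp_force: 21.4
t: 21.97
eef_pos: [0.4607, -0.0585, 0.018]
tool_rot: [0.0, 0.706, 0.708, -0.0]
contact_force: [-0.2, 0.7, 2.9]
gripper_width: 0.58
grasp_force: 21.7
t: 22.47
eef_pos: [0.4606, -0.0585, 0.0178]
tool_rot: [-0.0, 0.706, 0.708, -0.0]
contact_force: [0.5, -0.3, -0.7]
gripper_width: 1.001
grasp_force: 0.0
t: 23.05
eef_pos: [0.4622, -0.0586, 0.1506]
tool_rot: [0.002, 0.706, 0.708, 0.002]
contact_force: [-0.8, -0.0, -0.3]
gripper_width: 1.001
grasp_force: 0.0
```

```bash
python3 -m jog '[[-2,0.8,0,0],[-5,2,0,0],[-8.5,3.4,0,0],[-12,4.8,0,0],[-15.5,6.2,0,0],[-19,7.6,0,0],[-22.5,9,0,0],[-25.5,10.2,0,0],[-27.5,11,0,0],[-28.1,11.25,0,0],[-28.1,11.25,0,0],[-28.1,11.25,0,0],[-28.1,11.25,3,0],[-28.1,11.25,6.5,0],[-28.1,11.25,10,0],[-28.1,11.25,12.5,0],[-28.1,11.25,13.5,0],[-28.1,11.25,13.8,0],[-28.1,11.25,13.8,0],[-28.1,11.25,13.8,0]]'; python3 -m jog '[[0,0,0,0],[0,0,0,0],[0,0,0,0],[0,0,0,0],[0,0,0,0],[0,0,0,0],[0,0,0,0],[0,0,0,0],[0,0,0,0],[0,0,0,0]]' 1 25; python3 -m jog '[[0,0,-0.5,0],[0,0,-1.5,0],[0,0,-4,0],[0,0,-7.5,0],[0,0,-10,0],[0,0,-10,0],[0,0,-10,0]]'
python3 - <<'E'
from h import *
c=cam("side"); im=c["pixels"][:,:,::-1]
cv2.imwrite("pics/g3.png",cv2.resize(im[120:320,230:480],(750,600),interpolation=cv2.INTER_CUBIC))
E
```

```text
t: 24.72
eef_pos: [0.575, -0.3391, 0.0117]
tool_rot: [0.001, 0.706, 0.708, 0.001]
contact_force: [-0.7, 0.2, 0.6]
gripper_width: 1.0
grasp_force: 0.0
t: 25.55
eef_pos: [0.574, -0.3397, 0.011]
tool_rot: [0.001, 0.707, 0.708, 0.0]
contact_force: [-1.2, -0.1, 5.9]
gripper_width: 0.448
grasp_force: 24.5
t: 26.13
eef_pos: [0.575, -0.3399, 0.1127]
tool_rot: [0.002, 0.706, 0.708, 0.001]
contact_force: [-0.3, 0.1, 0.8]
gripper_width: 0.448
grasp_force: 25.2
```

View pics/g3.png

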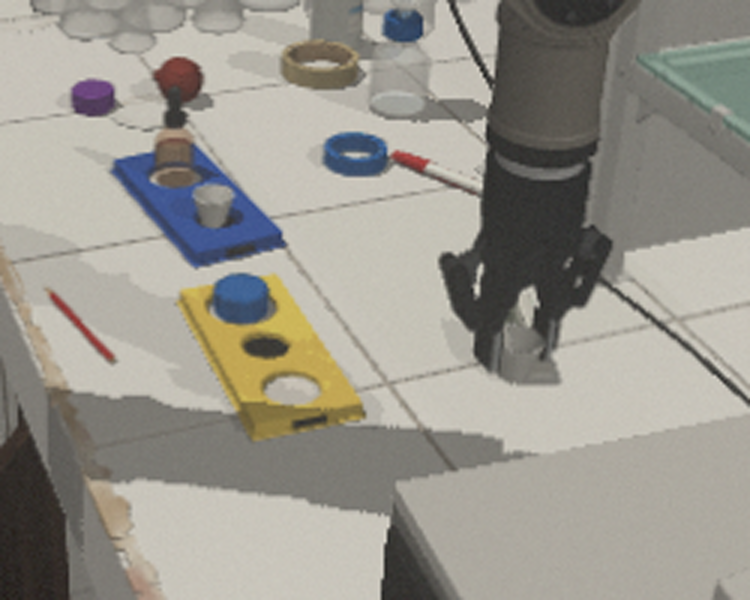

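The bottle (173,155), first crucible (214,205) and cap (242,300) stand in their pockets. The second crucible is in the grip at (523,345) and goes to the yellow tray's black pocket at (266,346).

```bash
python3 -m jog '[[1.5,-0.8,0,0],[4.5,-2.4,0,0],[7.5,-4,0,0],[10.5,-5.6,0,0],[13.5,-7.2,0,0],[16.5,-8.8,0,0],[19,-10.2,0,0],[20.8,-11.1,0,0],[21.5,-11.5,0,0],[21.6,-11.55,0,0],[21.6,-11.55,0,0],[21.6,-11.55,2,0],[21.6,-11.55,4.5,0],[21.6,-11.55,6.5,0],[21.6,-11.55,8,0],[21.6,-11.55,8.7,0],[21.6,-11.55,9,0],[21.6,-11.55,9,0],[21.6,-11.55,9,0],[21.6,-11.55,9,0]]'; python3 -m jog '[[0,0,0.03,0],[0,0,0.06,0],[0,0,0.1,0],[0,0,0.1,0],[0,0,0.1,0]]'; python3 -m jog '[[0,0,0.03,0],[0,0,0.05,0],[0,0,0.05,0],[0,0,0.05,0]]'
```

```text
t: 27.85
eef_pos: [0.4586, -0.124, 0.0205]
tool_rot: [0.001, 0.707, 0.708, 0.0]
contact_force: [-0.1, -0.0, -0.7]
gripper_width: 0.447
grasp_force: 25.2
t: 28.27
eef_pos: [0.4579, -0.1235, 0.019]
tool_rot: [0.0, 0.706, 0.708, 0.0]
contact_force: [-0.1, -0.2, 0.5]
gripper_width: 0.451
grasp_force: 25.3
t: 28.6
eef_pos: [0.4579, -0.1236, 0.0188]
tool_rot: [0.0, 0.706, 0.708, -0.0]
contact_force: [-1.6, 0.3, 7.0]
gripper_width: 0.445
grasp_force: 25.6
```

```bash
python3 -m jog '[[0,0,0,0],[0,0,0,0],[0,0,0,0],[0,0,0,0],[0,0,0,0],[0,0,0,0]]' -1; python3 -m jog '[[0,0,-1,0],[0,0,-3,0],[0,0,-6,0],[0,0,-9.5,0],[0,0,-13,0],[0,0,-13,0],[0,0,-13,0]]'; python3 -m jog '[[-2,0.2,0,0],[-5,0.5,0,0],[-8.5,0.9,0,0],[-12,1.3,0,0],[-15.5,1.6,0,0],[-19,2,0,0],[-22.5,2.4,0,0],[-26,2.8,0,0],[-29,3.1,0,0],[-30.15,3.2,0,0],[-30.15,3.2,0,0],[-30.15,3.2,0,0],[-30.15,3.2,3,0],[-30.15,3.2,6.5,0],[-30.15,3.2,10,0],[-30.15,3.2,12.5,0],[-30.15,3.2,13.5,0],[-30.15,3.2,13.8,0],[-30.15,3.2,13.8,0],[-30.15,3.2,13.8,0]]'; python3 -m jog '[[0,0,0,0],[0,0,0,0],[0,0,0,0],[0,0,0,0],[0,0,0,0],[0,0,0,0],[0,0,0,0],[0,0,0,0],[0,0,0,0],[0,0,0,0]]' 1 25; python3 -m jog '[[0,0,-0.5,0],[0,0,-1.5,0],[0,0,-4,0],[0,0,-7.5,0],[0,0,-10,0],[0,0,-10,0],[0,0,-10,0]]'
python3 - <<'E'
from h import *
c=cam("side"); im=c["pixels"][:,:,::-1]
cv2.imwrite("pics/g4.png",cv2.resize(im[160:320,250:450],(750,600),interpolation=cv2.INTER_CUBIC))
E
```

```text
t: 29.1
eef_pos: [0.4577, -0.1235, 0.0183]
tool_rot: [-0.0, 0.706, 0.708, -0.0]
contact_force: [0.8, -0.9, 0.5]
gripper_width: 1.001
grasp_force: 0.0
t: 29.68
eef_pos: [0.4593, -0.1238, 0.1511]
tool_rot: [0.002, 0.707, 0.708, 0.001]
contact_force: [0.6, 0.6, -0.5]
gripper_width: 1.002
grasp_force: 0.0
t: 31.35
eef_pos: [0.4917, -0.4249, 0.0121]
tool_rot: [0.001, 0.706, 0.708, 0.0]
contact_force: [0.9, -0.5, 0.4]
gripper_width: 1.001
grasp_force: 0.0
t: 32.18
eef_pos: [0.4906, -0.4253, 0.0112]
tool_rot: [0.0, 0.706, 0.708, -0.0]
contact_force: [-1.3, 1.1, 5.5]
gripper_width: 0.382
grasp_force: 24.5
t: 32.77
eef_pos: [0.4915, -0.4257, 0.113]
tool_rot: [0.002, 0.706, 0.708, 0.0]
contact_force: [0.4, -0.4, -1.0]
gripper_width: 0.388
grasp_force: 25.0
```

View pics/g4.png

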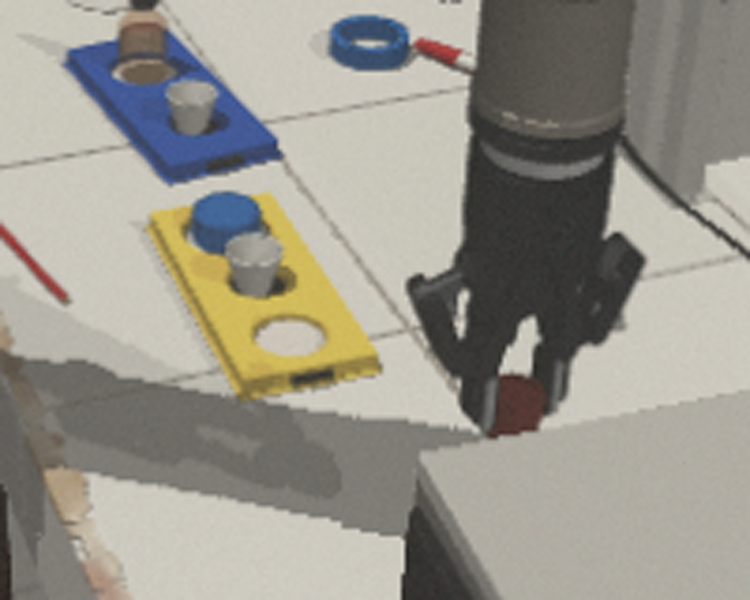

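The stopper is held at (518,405) and both crucibles stand upright at (190,105) and (255,265). The stopper goes to the free pocket at (290,337).

```bash
python3 -m jog '[[2,-0.3,0,0],[5,-0.7,0,0],[8.5,-1.2,0,0],[12,-1.7,0,0],[15.5,-2.2,0,0],[19,-2.7,0,0],[22,-3.2,0,0],[23.2,-3.4,0,0],[23.5,-3.4,0,0],[23.5,-3.4,0,0],[23.5,-3.4,0,0],[23.5,-3.4,2,0],[23.5,-3.4,4.5,0],[23.5,-3.4,6.5,0],[23.5,-3.4,8,0],[23.5,-3.4,8.8,0],[23.5,-3.4,9.1,0],[23.5,-3.4,9.1,0],[23.5,-3.4,9.1,0],[23.5,-3.4,9.1,0]]'; python3 -m jog '[[0,0,0.03,0],[0,0,0.06,0],[0,0,0.1,0],[0,0,0.1,0],[0,0,0.1,0]]'; python3 -m jog '[[0,0,0.03,0],[0,0,0.06,0],[0,0,0.06,0],[0,0,0.06,0]]'
```

```text
t: 34.48
eef_pos: [0.4564, -0.1911, 0.0198]
tool_rot: [0.001, 0.707, 0.707, 0.0]
contact_force: [-0.3, -0.0, -0.3]
gripper_width: 0.387
grasp_force: 25.0
t: 34.9
eef_pos: [0.4563, -0.1904, 0.019]
tool_rot: [0.001, 0.706, 0.708, 0.0]
contact_force: [-2.4, 0.1, 5.1]
gripper_width: 0.384
grasp_force: 25.5
t: 35.23
eef_pos: [0.4563, -0.1905, 0.0189]
tool_rot: [0.001, 0.707, 0.708, -0.0]
contact_force: [-3.3, 0.1, 13.0]
gripper_width: 0.386
grasp_force: 26.0
```

Seated. I'll release, raise and move clear, then check both views.

```bash
python3 -m jog '[[0,0,-0.06,0],[0,0,-0.06,0]]'; python3 -m jog '[[0,0,0,0],[0,0,0,0],[0,0,0,0],[0,0,0,0],[0,0,0,0],[0,0,0,0]]' -1; python3 -m jog '[[0,0,-1,0],[0,0,-3,0],[0,0,-6,0],[0,0,-9.5,0],[0,0,-13,0],[0,0,-16,0],[-3,0,-18,0],[-6,0,-18,0],[-9,0,-18,0],[-12,0,-18,0],[-15,0,-18,0],[-15,0,-18,0]]'
python3 - <<'E'
from h import *
c=cam("side"); t=cam("top"); im=c["pixels"][:,:,::-1]; it=t["pixels"][:,:,::-1]
o=np.vstack([cv2.resize(im[125:275,230:430],(780,350),interpolation=cv2.INTER_CUBIC),cv2.resize(it[145:260,160:475],(780,245),interpolation=cv2.INTER_CUBIC)])
cv2.imwrite("pics/end.png",o)
E
```

```text
t: 35.4
eef_pos: [0.4563, -0.1903, 0.019]
tool_rot: [0.001, 0.706, 0.708, 0.0]
contact_force: [-2.1, -0.8, 7.9]
gripper_width: 0.386
grasp_force: 25.6
t: 35.9
eef_pos: [0.4559, -0.1899, 0.0183]
tool_rot: [-0.0, 0.706, 0.708, -0.0]
contact_force: [0.2, 0.0, 0.3]
gripper_width: 0.999
grasp_force: 0.0
t: 36.9
eef_pos: [0.4544, -0.3468, 0.1992]
tool_rot: [0.001, 0.709, 0.705, -0.001]
contact_force: [-0.4, -0.8, -0.2]
gripper_width: 1.002
grasp_force: 0.0
```

View pics/end.png

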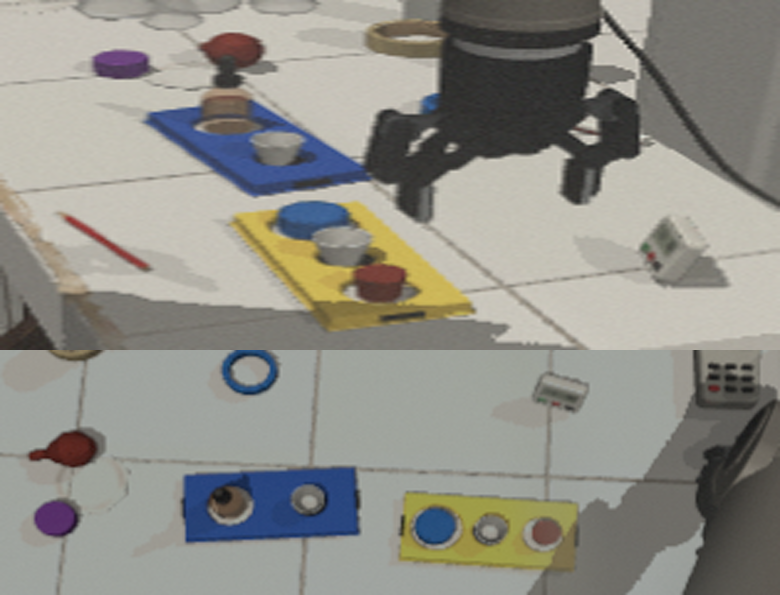

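Both views show all five items upright in the right pockets. In the side view they are the bottle (225,105), crucible (277,150), cap (313,218), crucible (342,247) and stopper (380,283). The bulb and the purple cap are where they were.

```bash
python3 -m jog '[[0,0,0,0],[0,0,0,0],[0,0,0,0]]'; python3 -c "
from station import bot; print(bot.hand_in())"
```

```text
t: 37.25
eef_pos: [0.4565, -0.3386, 0.1987]
tool_rot: [-0.0, 0.706, 0.709, 0.0]
contact_force: [0.3, 0.7, -0.8]
gripper_width: 1.003
grasp_force: 0.0
the job is handed in; nothing more can be done
None
```

I made up both kits and handed the job in at about 37 s: all five items stand upright and released in their pockets, the crucibles were set down with at most about 12 N, and the pipette bulb and purple cap were not moved.

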